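# Press a fret home and keep the pressure on

## Task

Seat the next fret of this small fingerboard: slide the sled along its track until the one fret that still stands proud is squarely under the brass caul of the arbor press, and only then bring the press lever down, pushing that fret fully home. Keep a steady push of about 15 N (a kilo and a half; anything well short of 25 N) on the lever's rubber grip for three seconds while the glue grabs, and finish while still holding the lever down like that. Do not press the caul down on any other part of the board, and leave the other things on the bench where they are.

Things in the scene. Friction and masses are not known exactly. Their poses are not given: they have to be found in the camera images.
- press: Small green arbor press, bolted to the bench, 285 mm tall. Origin: on the bench below the ram axis; x points from its open front (robot side) to its column, z up, y left-right, along the track. Head: 50 mm wide block from 24 mm in front of the ram axis to 124 mm behind, z = 135 to 225 mm; column 62 mm or more behind the axis; base 26 mm high. Lever on the right (-y) side.
- ram: The square steel ram of the press (22 x 22 mm) with the brass caul at its foot. Origin as caul. It moves straight down 12.5 mm for each radian of the lever.
- caul (a point): Centre of the underside of the brass caul, on the ram axis; axes as the press's. The caul is a flat bar 70 mm long in x (along the fret), 10 mm wide in y, 10 mm high, so its front end shows 11 mm in front of the press's head. With the lever up its underside is 80.7 mm above the bench, 7 mm above the proud fret.
- lever_pivot (a point): Point on the lever's pivot axis (parallel to the press's y), in the rod's mid-plane: x = +23.5, y = -62.5, z = 185 mm in the press's frame. At rest the lever points from here to the press's front (towards the robot) and up, 0.55 rad above level.
- lever_grip (a point): Middle of the lever's black rubber grip: a round sleeve 22 mm in diameter and 80 mm long on the rod's axis, from 125 to 205 mm from the pivot, this point at 165 mm. At rest 271 mm above the bench; it comes down on an arc in the press's x-z plane to 140 mm or less.
- press_lever (a joint): Lever angle, rad: 0 at rest, growing as it comes down (level at 0.55); a spring takes it back up when let go. Pushed at the grip's middle: 1.5 to 3 N moves it; the caul meets the proud fret at 0.56; about 7 N drives the fret in, home at 0.79; then the cork under the board gives way, about 1 N per mm of grip travel: 10 N at 0.81, 15 N at 0.85, 20 N at 0.88, 25 N at 0.91.
- fret (a joint): How far the proud fret has been pressed in, in m: 0 standing proud, 0.0025 fully home. It stays where it is pressed.
- fret_top (a point): Middle of the top of the proud fret: steel wire 45 mm long in x (across the board), 2.5 mm wide, standing 3.7 mm above the board (1.2 when home), 73.7 mm above the bench. It is the seventh, the last with a wire: the six to its right (-y) are home, the slots to its left empty. A thicker pencil line on the sled's front lip continues it. Axes as the track's.
- fboard: Dark wooden ukulele fingerboard 46 x 226 x 6 mm lying on a 4 mm cork strip on the sled, its top 70 mm above the bench, with the frets it carries. Origin under the proud fret, at the board's underside.
- sled (a joint): Position of the sled in m, growing as it slides to the left (the track's +y); stops at 0 and 0.16. The right place depends on where the track stands beside the press. It slides stiffly (about 3 N) and stays where it is left.
- sled_knob (a point): On the axis of the sled's upright round wooden knob, 83 mm above the bench, 137 mm to the left (+y of the track) of the proud fret. Waist 28 mm in diameter, 65 to 90 mm above the bench; cap 33 mm in diameter, up to 100 mm. The sled is a plywood plate 88 x 312 x 15 mm, top 60 mm above the bench, on a fixed wooden track along the press's y.
- glue_bottle: White glue bottle, 34 mm in diameter, 95 mm tall, standing on the bench; origin at its foot. Bystander.
- hammer: Small fretting hammer, 220 mm, lying; origin at its underside. Bystander.
- block_plane: Steel block plane, 160 x 45 mm, about 60 mm high; origin at its sole's middle. Bystander.
- nippers: Fret nippers with black grips, 165 mm long, 16 mm high, lying; origin near the joint of the jaws. Bystander.
- radius_block: Wooden sanding block 45 x 150 x 32 mm; origin at its underside. Bystander.
- fret_tin: Open aluminium tin, 72 mm in diameter, 55 mm high; origin at its foot. Bystander.
- mug: White mug, 80 mm in diameter, 92 mm high; origin at its foot. Bystander.

How it is judged (in metres and radians):
On the way, in this order (a step that is already met when the one before it is completed fails the run):
1. the proud fret is under the caul (within 3.5 mm of its middle), the sled at rest and the lever still up (y of fret_top in the frame of caul between -0.0035 and 0.0035 m and velocity of joint sled between -0.004 and 0.004 m/s and value of joint press_lever below 0.3 rad), for 0.3 s.
2. the fret is pressed home (at least 2.1 of 2.5 mm) and kept under 70 to 300 N at the caul for 2 s (y of fret_top in the frame of caul between -0.0035 and 0.0035 m and value of joint fret above 0.0021 m and contact force between ram and fboard between 70 and 300 N), for 2 s.
At the end, for the whole second after the job is handed in: The robot still holds the lever down, at rest: the proud fret is within 3.5 mm of the caul's middle, pressed in at least 2.1 of its 2.5 mm, and the caul bears on it with 70 to 300 N (about 9 to 27 N at the middle of the grip) (all of step 2 and velocity of joint press_lever between -0.05 and 0.05 rad/s and (contact force between press and the fingers above 4 N or contact force between press and the arm above 4 N)); the arm keeps its last pose, push and grip.
It fails at once if the board is crushed: more than 400 N at the caul (contact force between ram and fboard above 400 N).
It fails at once if the caul is pressed on the board elsewhere than on the proud fret (contact force between ram and fboard above 20 N and not (y of fret_top in the frame of caul between -0.0045 and 0.0045 m)).
It fails at once if a bystander is moved by more than 25 mm (distance of any of glue_bottle, hammer, block_plane, nippers, radius_block, fret_tin, mug from where it was at the start of the episode above 0.025 m).
It also fails if it takes over 67 s, if anything falls off the work surface, if the arm or the gripper's body presses on something with over 40 N, if the wrist force passes 120 N, or if a joint passes its speed limit or range.

## Robot

A 6-joint arm with a two-finger parallel gripper is mounted at the origin on the work surface. World frame = base frame: x ahead of the robot, y to its left, z up, the work surface at z = 0. Lengths are in mm, angles in rad, forces in N, time in s.
With the tool pointing down it reaches from about 350 to 775 mm from the base axis. Payload 7.3 kg.
Tool frame: the origin (TCP) lies at the very end of the fingers, on their centre line; the grasp point (between the pads) lies bot.grip_point_offset behind it (bot.grip_point_offset is the distance from the TCP to the grasp point, in mm); z points along the fingers, y is the line along which they close (so a half turn about z gives the same grasp; the last joint's range is limited). The gripper opens to 92 mm and grips with 3 to 60 N. Pads are 19 mm wide; open, the fingers measure 130 mm over their backs; the gripper's body (75 mm by 190 mm) begins 47 mm behind the grasp point.
Start: joints at [1.084, 0.342, 1.524, -0, 1.275, -0.146], TCP at [175.463, 494.831, 226.741] pointing down, gripper open.
Joint ranges: [-2.53, 2.53], [-0.77, 2.02], [0.04, 2.7], [-1, 4.14], [0.28, 2.66], [-3.11, 3.11]. Speed limits (rad/s): [2.57, 2.57, 3.14, 3.14, 3.14, 3.14].

## Interface

Orientations are given as [roll, pitch, yaw] about the fixed x, y, z axes, in that order (R = Rz(yaw) Ry(pitch) Rx(roll)).
In Python, from plant import bot gives the robot as it stands. The module is installed in compiled form; this text tells all that it offers.
- The arm moves only by the tool carry_out, never from a script. Its argument "plan" is a list of rows, each an object of numbers: "tx", "ty", "tz": the shift along the world's x, y, z in mm; "rx", "ry", "rz": the turn, a rotation vector about the world's x, y, z in rad. A call has 1 to 12 rows; each row shifts and turns the commanded pose from where the row before left it; what a row does not reach is not made up. A row lasts 1/10 s, in which the tool goes at most 50 mm and 8.59 degrees, less where a joint would pass 70% of its speed; a pose out of reach is approached as far as the arm can. A call with a gripper value outside its range is refused whole. "gripper" is the closure, from 0 (fully open) to 1 (shut), set as the call begins (left out, the last holds). The fingers move at their own pace and stop on an object; the grip force is fixed at half the most. Time passes only in rows, so rows that do not move let the fingers close. It gives the time, the measured TCP pose, the force, the opening and the grip force at its end, in the units of the state.
- bot.get_obs(): the state, without advancing time (a new reading comes with each control period).
- bot.capture(name): name is "scene" or "side" or "wrist"; returns the picture (384x512x3 uint8, red, green, blue); there is no depth.
- bot.camera_model(name): a dict with "camera_matrix" (3x3 intrinsics, pixels), "R" (3x3) and "t" (3): a world point X has camera coordinates R X + t. Camera axes: x right, y down, z forward; pixel columns grow to the right and rows downward; lengths in mm; the calibration is good to about 2 mm. A picture is of the moment at which its call begins: read the wrist's pose just before it. camera_model takes no time and is no camera call; for the wrist camera it gives the pose at the moment of the call.
- bot.close_job(): hands the job in; it is judged then, once.
The state is a dict: "time": time; "joint_positions": joint angles; "dq": joint speeds; "tau": joint torques, N m; "tool_pos": TCP position; "tcp_rot": TCP orientation; "contact_force": force on the tool from outside, world axes, zero at the start; "moment": the same for the moment, N m; "grip_width": finger opening in mm; "finger_force": force on a finger pad.
Only numpy, scipy, OpenCV 4.12 (cv2) and the standard library are available. Lean on these libraries where they do the work, as an engineer would, in place of code of your own. Each camera call takes 0.05 s, during which the arm holds its last target. There are 200 camera calls.

## Working session

There is one attempt and no reset: what is moved stays moved. The work goes in short steps, Python scripts to look and compute and a tool call to move; the robot and the scene stay as the last step left them, time stands still between calls to the robot, and variables do not carry over. Pictures are saved under pics/ and viewed, at most 10 in all, crops included, and the job is handed in when it is done.

Besides the shell and the picture viewer there is one more tool, called after "Request:" as name(argument=value, ...) on one line, values as JSON. carry_out: Moves the arm, as the interface text tells. Its arguments: {"type":"object","properties":{"plan":{"type":"array"},"gripper":{"type":"number"}},"required":["plan"]}

```bash
mkdir -p pics; python3 - <<'E'
from plant import bot
import cv2,numpy as np
o=bot.get_obs(); print(o['time'],o['tool_pos'],o['tcp_rot'],o['grip_width'],bot.grip_point_offset)
for n in ('scene','side'):
    im=bot.capture(n); cv2.imwrite(f'pics/{n}0.png',cv2.resize(im[:,:,::-1],(800,600),interpolation=cv2.INTER_CUBIC))
    m=bot.camera_model(n); print(n,np.round(m['camera_matrix'],1).tolist(),np.round(m['R'],4).tolist(),np.round(m['t'],1).tolist())
E
```

```text
0.0 [175.2718066  494.45667954 226.06998856] [-3.14012635e+00 -2.03870473e-04  2.80079241e+00] 91.9732084072445 18.8
scene [[461.9, 0.0, 259.0], [0.0, 461.9, 196.9], [0.0, 0.0, 1.0]] [[0.5055, 0.8628, 0.0078], [0.7405, -0.4291, -0.5172], [-0.4429, 0.2672, -0.8558]] [-287.5, -348.7, 1676.1]
side [[497.6, 0.0, 258.3], [0.0, 497.6, 186.3], [0.0, 0.0, 1.0]] [[0.3466, -0.938, -0.0007], [-0.8137, -0.3003, -0.4976], [0.4666, 0.1731, -0.8674]] [-192.6, 587.2, 1099.4]
```

View pics/scene0.png

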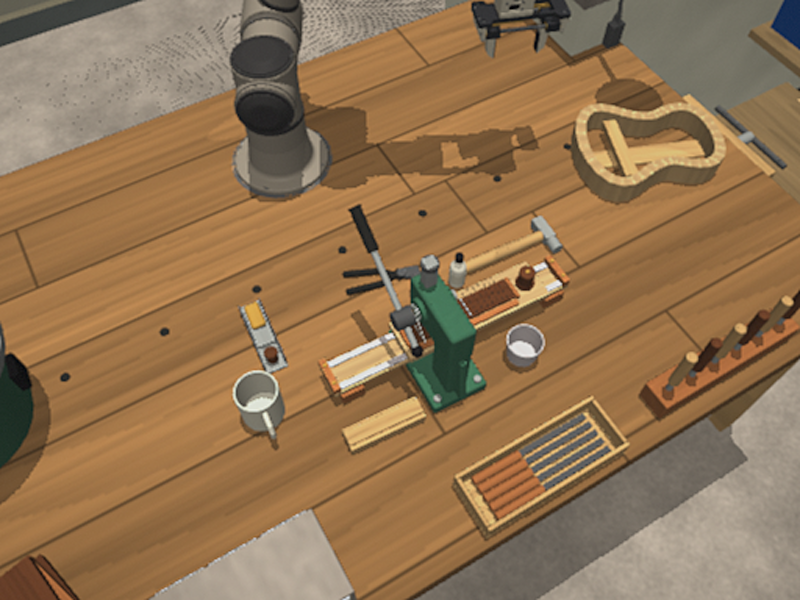

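View pics/side0.png

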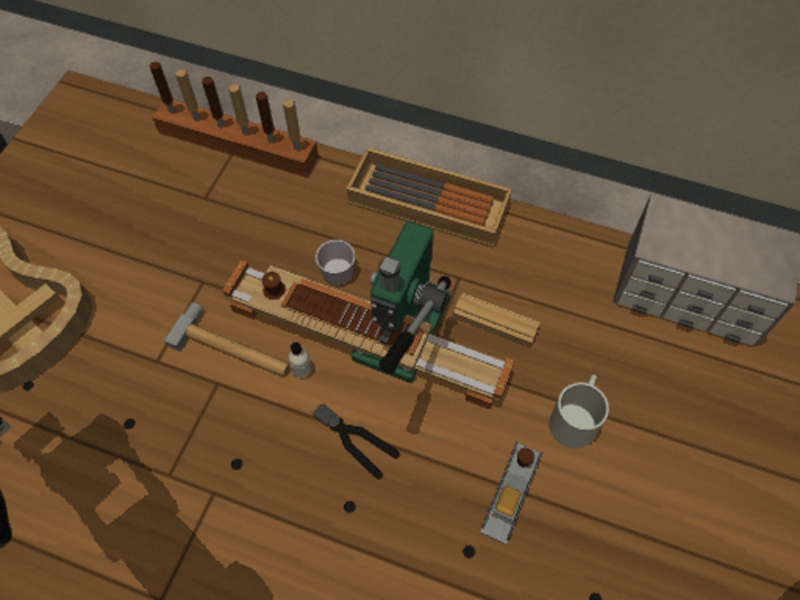

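The scene view shows the knob cap near (526,272) and the press head near (430,290). In the side view the knob is near (272,282), the wired frets near (345–375,318) and the lever grip near (398,350). Next I'll enlarge both.

```bash
python3 - <<'E'
import cv2
from plant import bot
im=bot.capture('side')[:,:,::-1]; cv2.imwrite('pics/sideraw.png',im)
cv2.imwrite('pics/sidec.png',cv2.resize(im[140:260,140:300],(800,600),interpolation=cv2.INTER_CUBIC))
im=bot.capture('scene')[:,:,::-1]; cv2.imwrite('pics/sceneraw.png',im)
cv2.imwrite('pics/scenec.png',cv2.resize(im[128:272,200:392],(800,600),interpolation=cv2.INTER_CUBIC))
E
```

```text
(no output)
```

View pics/sidec.png

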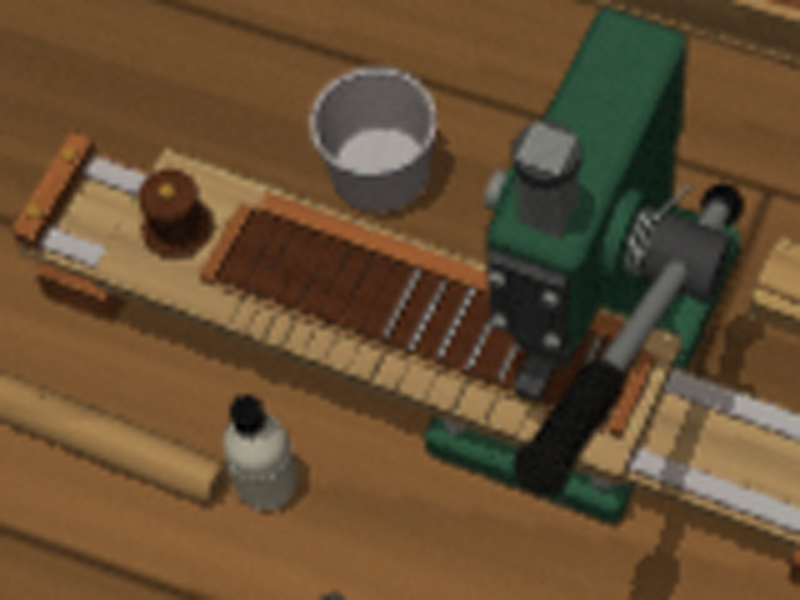

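View pics/scenec.png

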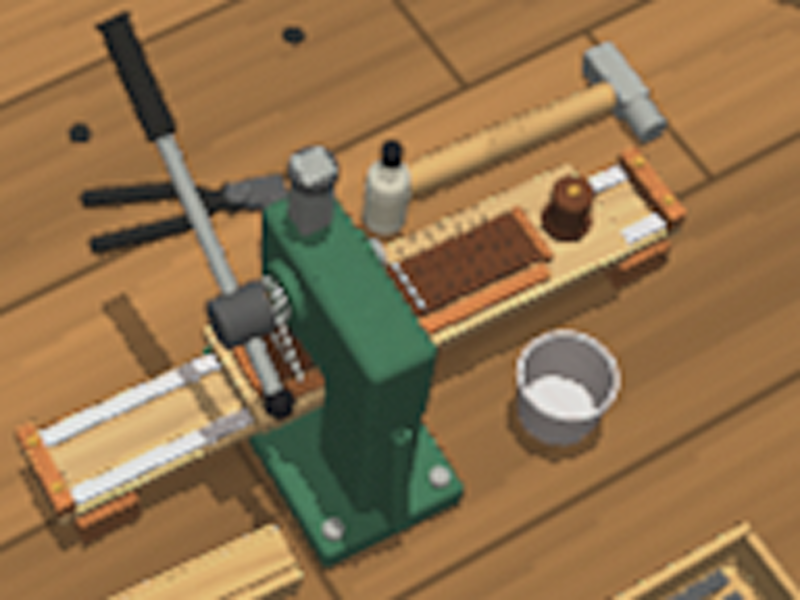

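The side crop shows the knob's brass screw at (167,190), the proud (leftmost) fret from (418,272) to (388,332), the head top's corners, and the grip from (600,375) to (538,480). The scene crop shows the knob screw at (573,190), the grip from (115,22) to (160,137), and the head corners at (268,205), (435,345) and (370,380). I'll fit the press pose from these.

```bash
cat > h.py <<'E'
import numpy as np
from plant import bot
from scipy.optimize import least_squares
M={n:bot.camera_model(n) for n in('scene','side')}
def proj(n,X,m=None):
    m=m or M[n]; c=m['R']@np.asarray(X,float)+m['t']; p=m['camera_matrix']@c; return p[:2]/p[2]
def onz(n,uv,z,m=None):
    m=m or M[n]; K,R,t=map(np.asarray,(m['camera_matrix'],m['R'],m['t']))
    d=R.T@np.linalg.solve(K,[*uv,1]); c=-R.T@t; return c+d*(z-c[2])/d[2]
S=lambda u,v:np.array([(u+.5)/5-.5+140,(v+.5)/5-.5+140])
C=lambda u,v:np.array([(u+.5)/4.1667-.5+200,(v+.5)/4.1667-.5+128])
def P2W(q,p): 
    x,y,a=q; c,s=np.cos(a),np.sin(a); return np.array([x+c*p[0]-s*p[1],y+s*p[0]+c*p[1],p[2]])
def lev(d,th=0): return (23.5-d*np.cos(.55-th),-62.5,185+d*np.sin(.55-th))
E
python3 - <<'E'
from h import *
obs=[('side',S(488,228),(-24,25,225)),('side',S(572,262),(-24,-25,225)),('side',S(602,10),(124,25,225)),('side',S(685,38),(124,-25,225)),
('scene',C(268,207),(-24,-25,225)),('scene',C(435,345),(124,25,225)),('scene',C(370,380),(124,-25,225)),
('side',S(540,478),lev(203)),('side',S(600,375),lev(125)),('scene',C(115,22),lev(205)),('scene',C(160,137),lev(125))]
f=lambda q:np.concatenate([proj(n,P2W(q,p))-uv for n,uv,p in obs])
q0=[*onz('side',S(545,300),150)[:2],0]
r=least_squares(f,q0,loss='soft_l1'); q=r.x; print(q0,q); print(np.round(f(q).reshape(-1,2),1))
print('knob',onz('side',S(167,190),101),onz('scene',C(573,190),101))
a,b=onz('side',S(418,272),73.7),onz('side',S(388,332),73.7); print('fret',a,b)
print('fret6',onz('side',S(444,283),71.2),onz('side',S(412,345),71.2))
print('grip',P2W(q,lev(165)),'caul',P2W(q,(0,0,80.7)))
for n,s in(('side',S(533,380)),):print('caulfront',onz(n,s,80.7),P2W(q,(-35,0,80.7)))
w=lambda p:(P2W([0,0,-q[2]],np.array(p)-[q[0],q[1],0]))
for p in(a,b,onz('side',S(167,190),101),onz('scene',C(573,190),101),onz('side',S(533,380),80.7)):print('in press',w(p))
for nm,s in (('bottleS',(262,490)),('hammerS',(210,480))):print(nm,onz('side',S(*s),5))
print('tin',onz('side',S(375,100),55))
E
```

```text
[np.float64(576.561977012692), np.float64(33.599557341047614), 0] [ 5.84006111e+02  3.40305205e+01 -4.48985960e-02]
[[-1.9  1.3]
 [ 0.7  1.7]
 [-0.5 -2.4]
 [ 1.5 -1.6]
 [-2.8 -1.1]
 [ 1.4  0.9]
 [ 0.   0.5]
 [-0.1 -2.5]
 [ 0.1  0.6]
 [-0.7 -0.6]
 [ 0.4 -0.5]]
knob [593.351972  257.6488984 101.       ] [594.11634048 257.69925944 101.        ]
fret [606.83517043 119.71682037  73.7       ] [567.60792044 120.84285086  73.7       ]
fret6 [606.64422297 104.69321913  71.2       ] [565.97798846 106.57227889  71.2       ]
grip [464.15242293 -23.14764758 271.24339277] caul [584.00611136  34.0305205   80.7       ]
caulfront [564.52514845  37.03454287  80.7       ] [549.0413834   35.60144343  80.7       ]
in press [18.96015046 86.62459592 73.7       ]
in press [-20.27810758  85.98883486  73.7       ]
in press [ -0.70033611 223.81249647 101.        ]
in press [6.10016749e-02 2.23897114e+02 1.01000000e+02]
in press [-19.59616161   2.12662096  80.7       ]
bottleS [486.02417319 166.2598496    5.        ]
hammerS [481.64445023 195.22411894   5.        ]
tin [711.13656832 190.17323525  55.        ]
```

Request:
carry_out(plan=[{"tx": 35, "ty": -19.7, "tz": -5, "rz": -0.106}, {"tx": 35, "ty": -19.7, "tz": -5, "rz": -0.106}, {"tx": 35, "ty": -19.7, "tz": -5, "rz": -0.106}, {"tx": 35, "ty": -19.7, "tz": -5, "rz": -0.106}, {"tx": 35, "ty": -19.7, "tz": -5, "rz": -0.106}, {"tx": 35, "ty": -19.7, "tz": -5, "rz": -0.106}, {"tx": 35, "ty": -19.7, "tz": -5, "rz": -0.106}, {"tx": 35, "ty": -19.7, "tz": -5, "rz": -0.106}, {"tx": 35, "ty": -19.7, "tz": -5, "rz": -0.106}, {"tx": 35, "ty": -19.7, "tz": -5, "rz": -0.106}, {"tx": 35, "ty": -19.7, "tz": -5, "rz": -0.106}, {"tx": 35, "ty": -19.7, "tz": -5, "rz": -0.106}], gripper=0)

```text
invalid input at $.plan[0]: expected keys tx, ty, tz, rx, ry, rz
```

Request:
carry_out(plan=[{"tx": 35, "ty": -19.7, "tz": -5, "rx": 0, "ry": 0, "rz": -0.106}, {"tx": 35, "ty": -19.7, "tz": -5, "rx": 0, "ry": 0, "rz": -0.106}, {"tx": 35, "ty": -19.7, "tz": -5, "rx": 0, "ry": 0, "rz": -0.106}, {"tx": 35, "ty": -19.7, "tz": -5, "rx": 0, "ry": 0, "rz": -0.106}, {"tx": 35, "ty": -19.7, "tz": -5, "rx": 0, "ry": 0, "rz": -0.106}, {"tx": 35, "ty": -19.7, "tz": -5, "rx": 0, "ry": 0, "rz": -0.106}, {"tx": 35, "ty": -19.7, "tz": -5, "rx": 0, "ry": 0, "rz": -0.106}, {"tx": 35, "ty": -19.7, "tz": -5, "rx": 0, "ry": 0, "rz": -0.106}, {"tx": 35, "ty": -19.7, "tz": -5, "rx": 0, "ry": 0, "rz": -0.106}, {"tx": 35, "ty": -19.7, "tz": -5, "rx": 0, "ry": 0, "rz": -0.106}, {"tx": 35, "ty": -19.7, "tz": -5, "rx": 0, "ry": 0, "rz": -0.106}, {"tx": 35, "ty": -19.7, "tz": -5, "rx": 0, "ry": 0, "rz": -0.106}], gripper=0)

```text
time: 1.4
tool_pos: [596.6, 257.4, 166.2]
tcp_rot: [-3.141, 0.0, 1.524]
contact_force: [-0.6, 1.6, 0.3]
grip_width: 91.9
finger_force: 0.0
```

Request:
carry_out(plan=[{"tx": -2.5, "ty": 0, "tz": -25, "rx": 0, "ry": 0, "rz": 0}, {"tx": 0, "ty": 0, "tz": -25, "rx": 0, "ry": 0, "rz": 0}, {"tx": 0, "ty": 0, "tz": -20, "rx": 0, "ry": 0, "rz": 0}, {"tx": 0, "ty": 0, "tz": -20, "rx": 0, "ry": 0, "rz": 0}, {"tx": 0, "ty": 0, "tz": -11, "rx": 0, "ry": 0, "rz": 0}, {"tx": 0, "ty": 0, "tz": 0, "rx": 0, "ry": 0, "rz": 0}])

```text
time: 2.0
tool_pos: [591.9, 258.1, 63.9]
tcp_rot: [-3.138, 0.001, 1.529]
contact_force: [-0.3, -0.2, -0.1]
grip_width: 91.6
finger_force: 0.0
```

Request:
carry_out(plan=[{"tx": 0, "ty": 0, "tz": 0, "rx": 0, "ry": 0, "rz": 0}, {"tx": 0, "ty": 0, "tz": 0, "rx": 0, "ry": 0, "rz": 0}, {"tx": 0, "ty": 0, "tz": 0, "rx": 0, "ry": 0, "rz": 0}, {"tx": 0, "ty": 0, "tz": 0, "rx": 0, "ry": 0, "rz": 0}, {"tx": 0, "ty": 0, "tz": 0, "rx": 0, "ry": 0, "rz": 0}, {"tx": 0, "ty": 0, "tz": 0, "rx": 0, "ry": 0, "rz": 0}, {"tx": 0, "ty": 0, "tz": 0, "rx": 0, "ry": 0, "rz": 0}, {"tx": 0, "ty": 0, "tz": 0, "rx": 0, "ry": 0, "rz": 0}, {"tx": 0, "ty": 0, "tz": 0, "rx": 0, "ry": 0, "rz": 0}, {"tx": 0, "ty": 0, "tz": 0, "rx": 0, "ry": 0, "rz": 0}], gripper=1)

```text
time: 3.0
tool_pos: [592.2, 258.5, 65.7]
tcp_rot: [-3.14, 0.0, 1.529]
contact_force: [-3.9, 0.0, 2.8]
grip_width: 32.1
finger_force: 30.0
```

Request:
carry_out(plan=[{"tx": -0.4, "ty": -8, "tz": 0, "rx": 0, "ry": 0, "rz": 0}, {"tx": -0.4, "ty": -8, "tz": 0, "rx": 0, "ry": 0, "rz": 0}, {"tx": -0.4, "ty": -8, "tz": 0, "rx": 0, "ry": 0, "rz": 0}, {"tx": -0.4, "ty": -8, "tz": 0, "rx": 0, "ry": 0, "rz": 0}, {"tx": -0.4, "ty": -8, "tz": 0, "rx": 0, "ry": 0, "rz": 0}, {"tx": -0.4, "ty": -8, "tz": 0, "rx": 0, "ry": 0, "rz": 0}, {"tx": -0.4, "ty": -8, "tz": 0, "rx": 0, "ry": 0, "rz": 0}, {"tx": -0.4, "ty": -8, "tz": 0, "rx": 0, "ry": 0, "rz": 0}, {"tx": -0.4, "ty": -8, "tz": 0, "rx": 0, "ry": 0, "rz": 0}, {"tx": -0.4, "ty": -8, "tz": 0, "rx": 0, "ry": 0, "rz": 0}, {"tx": 0, "ty": 0, "tz": 0, "rx": 0, "ry": 0, "rz": 0}])

```text
time: 4.1
tool_pos: [589.0, 176.5, 65.7]
tcp_rot: [-3.141, 0.002, 1.528]
contact_force: [-2.3, -3.1, -0.1]
grip_width: 31.7
finger_force: 30.0
```

```bash
python3 - <<'E'
import cv2,numpy as np
from plant import bot
im=bot.capture('side')[:,:,::-1]; cv2.imwrite('pics/sideraw2.png',im)
a=cv2.resize(im[178:248,190:300],(800,509),interpolation=cv2.INTER_CUBIC)
cv2.imwrite('pics/c2.png',a)
im=bot.capture('wrist')[:,:,::-1]; cv2.imwrite('pics/w2.png',im)
E
```

```text
(no output)
```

View pics/c2.png

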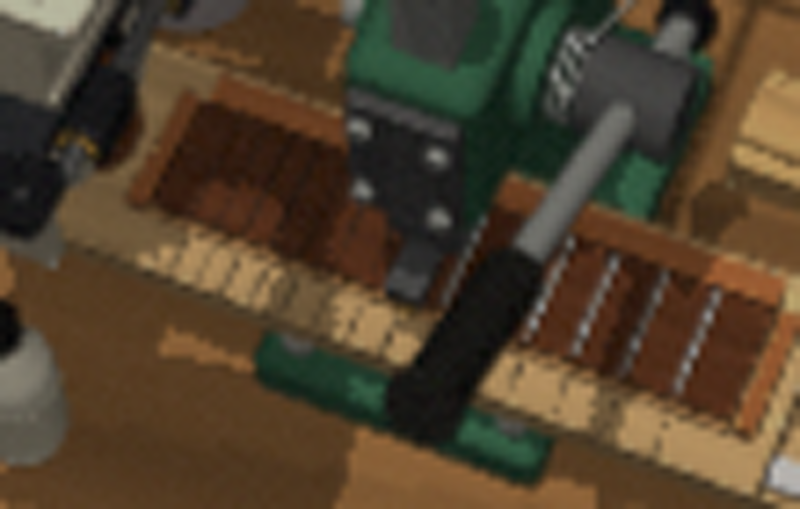

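View pics/w2.png

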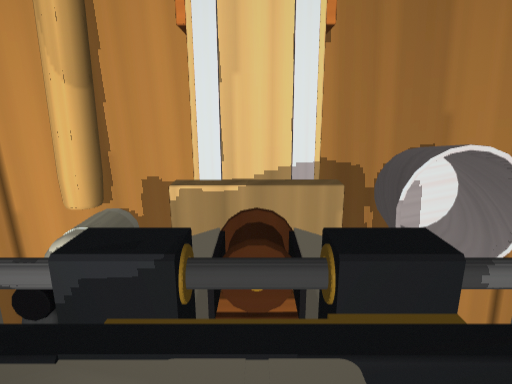

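The crop shows the caul's front end near (410,285) and six home frets to its right, with the nearest from (480,222) to (445,300). The proud one is hidden by the head, close to the caul. The wrist view shows the knob centred in the grip. Next I'll work out the residual numerically.

```bash
cat >> h.py <<'E'
q=np.array([584.0,34.03,-0.0449])
w=lambda p:(P2W([0,0,-q[2]],np.array(p)-[q[0],q[1],0]))
D=lambda u,v:np.array([(u+.5)/7.273-.5+190,(v+.5)/7.273-.5+178])
Di=lambda p:((p-[190,178]+.5)*7.273-.5)
E
python3 - <<'E'
from h import *
import cv2
for y in(-5,5):
  for z in(80.7,90.7): print('caul front',y,z,Di(proj('side',P2W(q,(-35,y,z)))))
for h in(((480,222),(445,300)),((572,243),(528,340)),((620,255),(575,352)),((665,272),(625,372)),((717,292),(678,392))):
  print([np.round(w(onz('side',D(*p),71.2)),1) for p in h])
# initial frets
for h in(((418,272),(388,332)),((444,283),(412,345)),((474,290),(440,355))):
  print('init',[np.round(w(onz('side',S(*p),71.2)),1) for p in h])
# head lower front edge corners / black plate
im=cv2.imread('pics/sideraw2.png')[205:240,225:285]
cv2.imwrite('pics/c3.png',cv2.resize(im,(780,455),interpolation=cv2.INTER_LANCZOS4))
E
```

```text
caul front -5 80.7 [412.93684795 319.26083966]
caul front -5 90.7 [412.326539   306.94474787]
caul front 5 80.7 [387.2698087  309.45587844]
caul front 5 90.7 [386.48703152 297.09214305]
[array([14.7, -9.8, 71.2]), array([-19.3, -10.6,  71.2])]
[array([ 19.8, -44. ,  71.2]), array([-22.4, -44.3,  71.2])]
[array([ 22. , -61.9,  71.2]), array([-20.3, -61.6,  71.2])]
[array([ 21.9, -79.5,  71.2]), array([-20.6, -81. ,  71.2])]
[array([ 21.7, -99.8,  71.2]), array([ -20.6, -101.3,   71.2])]
init [array([20.2, 87.4, 71.2]), array([-19.2,  86.7,  71.2])]
init [array([19.4, 71.6, 71.2]), array([-21.3,  71.7,  71.2])]
init [array([21.8, 55. , 71.2]), array([-20.9,  55.5,  71.2])]
```

View pics/c3.png

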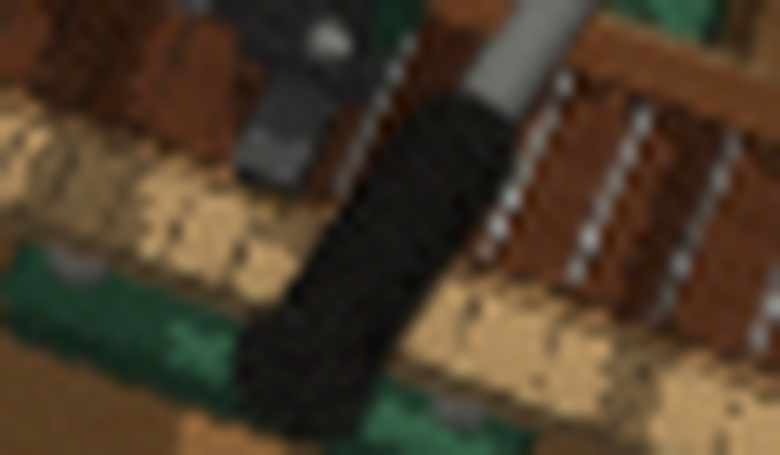

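The proud fret should be about 4.5 mm left of the fitted axis, and the caul itself shows about +1.5 mm. I'll nudge it 3 mm right, release and rise, then check from close up with the wrist camera.

Request:
carry_out(plan=[{"tx": -0.1, "ty": -1.5, "tz": 0, "rx": 0, "ry": 0, "rz": 0}, {"tx": -0.1, "ty": -1.5, "tz": 0, "rx": 0, "ry": 0, "rz": 0}, {"tx": 0, "ty": 0, "tz": 0, "rx": 0, "ry": 0, "rz": 0}, {"tx": 0, "ty": 0, "tz": 0, "rx": 0, "ry": 0, "rz": 0}])

```text
time: 4.6
tool_pos: [589.0, 175.9, 65.7]
tcp_rot: [3.141, -0.0, 1.529]
contact_force: [-0.3, 3.6, -2.6]
grip_width: 31.9
finger_force: 30.0
```

Request:
carry_out(plan=[{"tx": 0, "ty": 0, "tz": 0, "rx": 0, "ry": 0, "rz": 0}, {"tx": 0, "ty": 0, "tz": 0, "rx": 0, "ry": 0, "rz": 0}, {"tx": 0, "ty": 0, "tz": 0, "rx": 0, "ry": 0, "rz": 0}, {"tx": 0, "ty": 0, "tz": 0, "rx": 0, "ry": 0, "rz": 0}, {"tx": 0, "ty": 0, "tz": 0, "rx": 0, "ry": 0, "rz": 0}, {"tx": 0, "ty": 0, "tz": 0, "rx": 0, "ry": 0, "rz": 0}, {"tx": 0, "ty": 0, "tz": 0, "rx": 0, "ry": 0, "rz": 0}, {"tx": 0, "ty": 0, "tz": 20, "rx": 0, "ry": 0, "rz": 0}, {"tx": 0, "ty": 0, "tz": 20, "rx": 0, "ry": 0, "rz": 0}, {"tx": 0, "ty": 0, "tz": 40, "rx": 0, "ry": 0, "rz": 0}, {"tx": 0, "ty": 0, "tz": 40, "rx": 0, "ry": 0, "rz": 0}, {"tx": 0, "ty": 0, "tz": 40, "rx": 0, "ry": 0, "rz": 0}], gripper=0)

```text
time: 5.8
tool_pos: [588.5, 175.4, 227.2]
tcp_rot: [-3.141, 0.0, 1.529]
contact_force: [0.8, 0.1, -0.7]
grip_width: 92.2
finger_force: 0.0
```

```bash
python3 - <<'E'
from h import *
o=bot.get_obs(); print(o['time'],o['tool_pos'],o['grip_width'],w(o['tool_pos']))
m=bot.camera_model('wrist'); c=-m['R'].T@m['t']; print('cam-tcp',c-o['tool_pos'],m['camera_matrix'],'fwd',m['R'][2],'right',m['R'][0])
E
```

```text
5.8 [588.49169729 175.3516655  227.24700387] 92.17013645411487 [ -1.85604055 141.38084594 227.24700387]
cam-tcp [  2.83201454  66.78825595 157.63815104] [[336.882659     0.         256.53403518]
 [  0.         336.882659   197.84747263]
 [  0.           0.           1.        ]] fwd [-0.01072201 -0.25086377 -0.96796302] right [ 9.99112281e-01 -4.21263392e-02 -1.49303899e-04]
```

Request:
carry_out(plan=[{"tx": -22, "ty": 0, "tz": 26, "rx": 0, "ry": 0, "rz": 0}, {"tx": -22, "ty": 0, "tz": 26, "rx": 0, "ry": 0, "rz": 0}, {"tx": -23, "ty": 0, "tz": 26, "rx": 0, "ry": 0, "rz": 0}, {"tx": 0, "ty": -29.5, "tz": 0, "rx": 0, "ry": 0, "rz": 0}, {"tx": 0, "ty": -29.5, "tz": 0, "rx": 0, "ry": 0, "rz": 0}, {"tx": 0, "ty": -29.5, "tz": 0, "rx": 0, "ry": 0, "rz": 0}, {"tx": 0, "ty": -29.5, "tz": 0, "rx": 0, "ry": 0, "rz": 0}, {"tx": 0, "ty": -29.5, "tz": 0, "rx": 0, "ry": 0, "rz": 0}, {"tx": 0, "ty": -29.5, "tz": 0, "rx": 0, "ry": 0, "rz": 0}, {"tx": 0, "ty": -29.5, "tz": 0, "rx": 0, "ry": 0, "rz": 0}, {"tx": 0, "ty": 0, "tz": 0, "rx": 0, "ry": 0, "rz": 0}, {"tx": 0, "ty": 0, "tz": 0, "rx": 0, "ry": 0, "rz": 0}])

```text
time: 7.0
tool_pos: [521.7, -31.3, 303.7]
tcp_rot: [3.142, -0.0, 1.527]
contact_force: [0.2, 0.1, 0.5]
grip_width: 91.7
finger_force: 0.0
```

```bash
python3 - <<'E'
from h import *
import cv2,pickle
o=bot.get_obs(); m=bot.camera_model('wrist'); im=bot.capture('wrist')[:,:,::-1]
pickle.dump(m,open('m3.pkl','wb')); cv2.imwrite('pics/w3raw.png',im); print(o['tool_pos'])
for p in((-35,-5,90.7),(-35,5,90.7),(-45,0,60)):print(proj('',P2W(q,p),m))
p=proj('',P2W(q,(-40,0,75)),m).astype(int); u,v=max(p[0]-80,0),max(p[1]-60,0); print(u,v)
cv2.imwrite('pics/w3.png',cv2.resize(im[v:v+120,u:u+160],(800,600),interpolation=cv2.INTER_CUBIC))
E
```

```text
[521.67025177 -31.33835143 303.72914433]
[279.40051632 114.21286397]
[279.57269316 104.49773895]
[269.0525179  109.45825802]
194 49
```

View pics/w3.png

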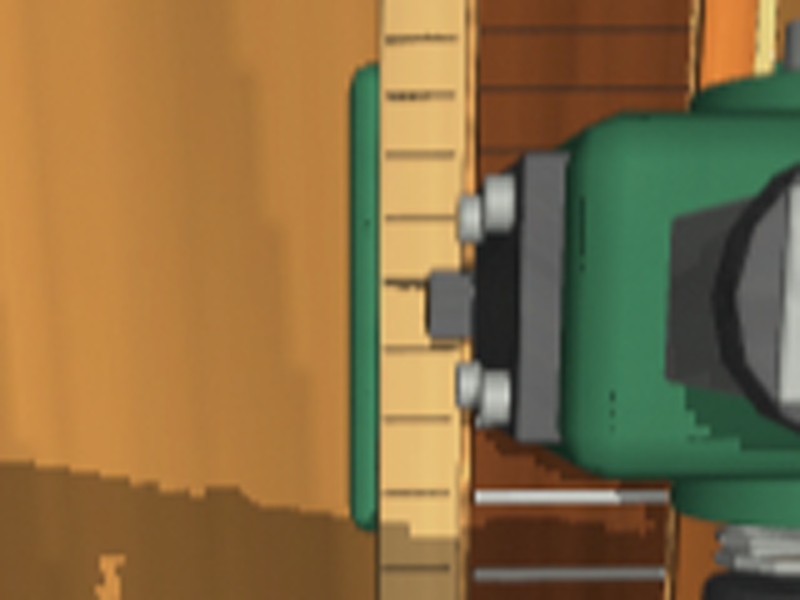

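The wrist crop shows the caul's end at rows 270–340 (centre about 304, x 430–472), lip pencil lines at rows 216, 283, 348, 418 and 493, and home fret wires at 497 and 575. The proud fret's line is the one at row 283, by count and position.

```bash
python3 - <<'E'
from h import *
import pickle; m=pickle.load(open('m3.pkl','rb'))
W=lambda u,v:np.array([(u+.5)/5-.5+194,(v+.5)/5-.5+49])
for n,p,z in(('caul top',(430,270),90.7),('caul bot',(430,340),90.7),('L7',(418,283),60),('L6',(418,348),60),('L5',(418,418),60),('L4',(418,493),60),('L8',(418,216),60),('f4',(570,497),71.2),('f3',(570,575),71.2),('base l',(352,70),26),('base r',(352,525),26)):
  print(n,np.round(w(onz('',W(*p),z,m)),2))
c=-m['R'].T@m['t'];print('cam',w(c))
E
```

```text
caul top [-35.01   6.94  90.7 ]
caul bot [-34.74  -7.48  90.7 ]
L7 [-35.69   4.74  60.  ]
L6 [-35.45  -9.79  60.  ]
L5 [-35.18 -25.76  60.  ]
L4 [-34.89 -43.23  60.  ]
L8 [-35.93  19.45  60.  ]
f4 [ -0.53 -42.94  71.2 ]
f3 [  0.18 -61.03  71.2 ]
base l [-50.47  54.92  26.  ]
base r [-49.72 -55.02  26.  ]
cam [-59.42152198  -1.33857506 461.37837265]
```

The fret is still 4.9 mm left of the caul's middle, so I'll go back, regrip and move it 5 mm.

Request:
carry_out(plan=[{"tx": 0, "ty": 29.5, "tz": 0, "rx": 0, "ry": 0, "rz": 0}, {"tx": 0, "ty": 29.5, "tz": 0, "rx": 0, "ry": 0, "rz": 0}, {"tx": 0, "ty": 29.5, "tz": 0, "rx": 0, "ry": 0, "rz": 0}, {"tx": 0, "ty": 29.5, "tz": 0, "rx": 0, "ry": 0, "rz": 0}, {"tx": 0, "ty": 29.5, "tz": 0, "rx": 0, "ry": 0, "rz": 0}, {"tx": 0, "ty": 29.5, "tz": 0, "rx": 0, "ry": 0, "rz": 0}, {"tx": 0, "ty": 29.5, "tz": 0, "rx": 0, "ry": 0, "rz": 0}, {"tx": 23, "ty": 0, "tz": -26, "rx": 0, "ry": 0, "rz": 0}, {"tx": 22, "ty": 0, "tz": -26, "rx": 0, "ry": 0, "rz": 0}, {"tx": 22, "ty": 0, "tz": -26, "rx": 0, "ry": 0, "rz": 0}, {"tx": 0, "ty": 0, "tz": -40, "rx": 0, "ry": 0, "rz": 0}, {"tx": 0, "ty": 0, "tz": -40, "rx": 0, "ry": 0, "rz": 0}])

```text
time: 8.25
tool_pos: [588.8, 177.0, 144.4]
tcp_rot: [3.141, -0.0, 1.53]
contact_force: [-0.2, -0.1, -0.2]
grip_width: 91.7
finger_force: 0.0
```

Request:
carry_out(plan=[{"tx": 0, "ty": 0, "tz": -35, "rx": 0, "ry": 0, "rz": 0}, {"tx": 0, "ty": 0, "tz": -25, "rx": 0, "ry": 0, "rz": 0}, {"tx": 0, "ty": 0, "tz": -20, "rx": 0, "ry": 0, "rz": 0}, {"tx": 0, "ty": 0, "tz": 0, "rx": 0, "ry": 0, "rz": 0}, {"tx": 0, "ty": 0, "tz": 0, "rx": 0, "ry": 0, "rz": 0}])

```text
time: 8.75
tool_pos: [588.7, 176.5, 66.1]
tcp_rot: [3.141, -0.0, 1.53]
contact_force: [-0.3, 0.1, 0.7]
grip_width: 92.0
finger_force: 0.0
```

Request:
carry_out(plan=[{"tx": 0, "ty": 0, "tz": 0, "rx": 0, "ry": 0, "rz": 0}, {"tx": 0, "ty": 0, "tz": 0, "rx": 0, "ry": 0, "rz": 0}, {"tx": 0, "ty": 0, "tz": 0, "rx": 0, "ry": 0, "rz": 0}, {"tx": 0, "ty": 0, "tz": 0, "rx": 0, "ry": 0, "rz": 0}, {"tx": 0, "ty": 0, "tz": 0, "rx": 0, "ry": 0, "rz": 0}, {"tx": 0, "ty": 0, "tz": 0, "rx": 0, "ry": 0, "rz": 0}, {"tx": 0, "ty": 0, "tz": 0, "rx": 0, "ry": 0, "rz": 0}, {"tx": 0, "ty": 0, "tz": 0, "rx": 0, "ry": 0, "rz": 0}, {"tx": 0, "ty": 0, "tz": 0, "rx": 0, "ry": 0, "rz": 0}, {"tx": 0, "ty": 0, "tz": 0, "rx": 0, "ry": 0, "rz": 0}], gripper=1)

```text
time: 9.75
tool_pos: [589.0, 175.4, 65.7]
tcp_rot: [3.141, -0.0, 1.529]
contact_force: [1.6, 0.1, -0.8]
grip_width: 32.1
finger_force: 30.0
```

Request:
carry_out(plan=[{"tx": 0, "ty": -1, "tz": 0, "rx": 0, "ry": 0, "rz": 0}, {"tx": -0.1, "ty": -1, "tz": 0, "rx": 0, "ry": 0, "rz": 0}, {"tx": 0, "ty": -1, "tz": 0, "rx": 0, "ry": 0, "rz": 0}, {"tx": -0.1, "ty": -1, "tz": 0, "rx": 0, "ry": 0, "rz": 0}, {"tx": 0, "ty": -1, "tz": 0, "rx": 0, "ry": 0, "rz": 0}, {"tx": 0, "ty": 0, "tz": 0, "rx": 0, "ry": 0, "rz": 0}, {"tx": 0, "ty": 0, "tz": 0, "rx": 0, "ry": 0, "rz": 0}, {"tx": 0, "ty": 0, "tz": 0, "rx": 0, "ry": 0, "rz": 0}])

```text
time: 10.55
tool_pos: [588.8, 170.3, 65.8]
tcp_rot: [3.141, 0.0, 1.529]
contact_force: [4.4, 2.2, -2.5]
grip_width: 31.9
finger_force: 30.0
```

Moved 5 mm. I'll release, rise and check again.

Request:
carry_out(plan=[{"tx": 0, "ty": 0, "tz": 0, "rx": 0, "ry": 0, "rz": 0}, {"tx": 0, "ty": 0, "tz": 0, "rx": 0, "ry": 0, "rz": 0}, {"tx": 0, "ty": 0, "tz": 0, "rx": 0, "ry": 0, "rz": 0}, {"tx": 0, "ty": 0, "tz": 0, "rx": 0, "ry": 0, "rz": 0}, {"tx": 0, "ty": 0, "tz": 0, "rx": 0, "ry": 0, "rz": 0}, {"tx": 0, "ty": 0, "tz": 0, "rx": 0, "ry": 0, "rz": 0}, {"tx": 0, "ty": 0, "tz": 0, "rx": 0, "ry": 0, "rz": 0}, {"tx": 0, "ty": 0, "tz": 20, "rx": 0, "ry": 0, "rz": 0}, {"tx": 0, "ty": 0, "tz": 20, "rx": 0, "ry": 0, "rz": 0}, {"tx": 0, "ty": 0, "tz": 40, "rx": 0, "ry": 0, "rz": 0}, {"tx": 0, "ty": 0, "tz": 40, "rx": 0, "ry": 0, "rz": 0}, {"tx": 0, "ty": 0, "tz": 40, "rx": 0, "ry": 0, "rz": 0}], gripper=0)

```text
time: 11.75
tool_pos: [588.3, 170.4, 227.2]
tcp_rot: [-3.141, 0.0, 1.529]
contact_force: [0.1, -0.0, -0.6]
grip_width: 91.9
finger_force: 0.0
```

Request:
carry_out(plan=[{"tx": -22, "ty": 0, "tz": 26, "rx": 0, "ry": 0, "rz": 0}, {"tx": -22, "ty": 0, "tz": 26, "rx": 0, "ry": 0, "rz": 0}, {"tx": -23, "ty": 0, "tz": 26, "rx": 0, "ry": 0, "rz": 0}, {"tx": 0, "ty": -29, "tz": 0, "rx": 0, "ry": 0, "rz": 0}, {"tx": 0, "ty": -29, "tz": 0, "rx": 0, "ry": 0, "rz": 0}, {"tx": 0, "ty": -29, "tz": 0, "rx": 0, "ry": 0, "rz": 0}, {"tx": 0, "ty": -29, "tz": 0, "rx": 0, "ry": 0, "rz": 0}, {"tx": 0, "ty": -29, "tz": 0, "rx": 0, "ry": 0, "rz": 0}, {"tx": 0, "ty": -29, "tz": 0, "rx": 0, "ry": 0, "rz": 0}, {"tx": 0, "ty": -28, "tz": 0, "rx": 0, "ry": 0, "rz": 0}, {"tx": 0, "ty": 0, "tz": 0, "rx": 0, "ry": 0, "rz": 0}, {"tx": 0, "ty": 0, "tz": 0, "rx": 0, "ry": 0, "rz": 0}])

```text
time: 12.95
tool_pos: [521.5, -31.8, 303.7]
tcp_rot: [-3.142, -0.0, 1.527]
contact_force: [-0.0, 0.5, -0.4]
grip_width: 91.7
finger_force: 0.0
```

```bash
python3 - <<'E'
from h import *
import cv2,pickle
o=bot.get_obs(); m=bot.camera_model('wrist'); im=bot.capture('wrist')[:,:,::-1]
pickle.dump(m,open('m4.pkl','wb')); cv2.imwrite('pics/w4raw.png',im); print(o['tool_pos'])
u,v=194,49
cv2.imwrite('pics/w4.png',cv2.resize(im[v:v+120,u:u+160],(800,600),interpolation=cv2.INTER_CUBIC))
E
```

```text
[521.45543125 -31.80608031 303.72878637]
```

View pics/w4.png

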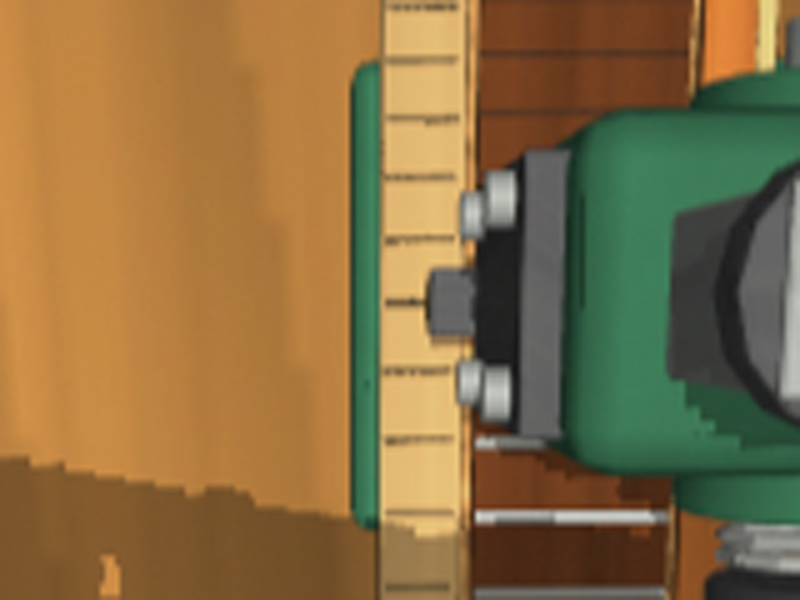

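The proud fret's line is now at row 302 and the caul's end spans 268–337 (centre about 302), so it is aligned to within about 0.5 mm. Next I'll close the fingers, turn a quarter, and go above the lever grip.

Request:
carry_out(plan=[{"tx": 0, "ty": 0, "tz": 13, "rx": 0, "ry": 0, "rz": 0.13}, {"tx": 0, "ty": 0, "tz": 13, "rx": 0, "ry": 0, "rz": 0.13}, {"tx": -6, "ty": 1, "tz": 0, "rx": 0, "ry": 0, "rz": 0.13}, {"tx": -6, "ty": 1, "tz": 0, "rx": 0, "ry": 0, "rz": 0.13}, {"tx": -6, "ty": 1, "tz": 0, "rx": 0, "ry": 0, "rz": 0.13}, {"tx": -6, "ty": 1, "tz": 0, "rx": 0, "ry": 0, "rz": 0.13}, {"tx": -6, "ty": 1, "tz": 0, "rx": 0, "ry": 0, "rz": 0.13}, {"tx": -6, "ty": 1, "tz": 0, "rx": 0, "ry": 0, "rz": 0.13}, {"tx": -6, "ty": 1, "tz": 0, "rx": 0, "ry": 0, "rz": 0.13}, {"tx": -6, "ty": 1, "tz": 0, "rx": 0, "ry": 0, "rz": 0.13}, {"tx": -6, "ty": 1, "tz": 0, "rx": 0, "ry": 0, "rz": 0.13}, {"tx": -6, "ty": 0, "tz": 0, "rx": 0, "ry": 0, "rz": 0.13}], gripper=1)

```text
time: 14.2
tool_pos: [461.3, -21.2, 329.8]
tcp_rot: [3.141, 0.0, 3.096]
contact_force: [0.1, -0.3, -0.3]
grip_width: 1.8
finger_force: 0.0
```

Request:
carry_out(plan=[{"tx": 0, "ty": 0, "tz": 0, "rx": 0, "ry": 0, "rz": 0}, {"tx": 0, "ty": 0, "tz": -10, "rx": 0, "ry": 0, "rz": 0}, {"tx": 0, "ty": 0, "tz": -10, "rx": 0, "ry": 0, "rz": 0}, {"tx": 0, "ty": 0, "tz": -8, "rx": 0, "ry": 0, "rz": 0}, {"tx": 0, "ty": 0, "tz": -8, "rx": 0, "ry": 0, "rz": 0}, {"tx": 0, "ty": 0, "tz": -8, "rx": 0, "ry": 0, "rz": 0}, {"tx": 0, "ty": 0, "tz": 0, "rx": 0, "ry": 0, "rz": 0}])

```text
time: 14.9
tool_pos: [461.3, -22.6, 284.6]
tcp_rot: [3.141, -0.002, 3.088]
contact_force: [1.4, 0.3, 0.8]
grip_width: 0.5
finger_force: 0.6
```

Request:
carry_out(plan=[{"tx": -2, "ty": 0, "tz": -7, "rx": 0, "ry": 0, "rz": 0}, {"tx": -2, "ty": 0, "tz": -7, "rx": 0, "ry": 0, "rz": 0}, {"tx": -2, "ty": 0, "tz": -7, "rx": 0, "ry": 0, "rz": 0}, {"tx": -2, "ty": 0, "tz": -7, "rx": 0, "ry": 0, "rz": 0}, {"tx": -2, "ty": 0, "tz": -7, "rx": 0, "ry": 0, "rz": 0}, {"tx": -2, "ty": 0, "tz": -7, "rx": 0, "ry": 0, "rz": 0}, {"tx": -1, "ty": 0, "tz": -7, "rx": 0, "ry": 0, "rz": 0}, {"tx": -1, "ty": 0, "tz": -7, "rx": 0, "ry": 0, "rz": 0}, {"tx": -1, "ty": 0, "tz": -7, "rx": 0, "ry": 0, "rz": 0}, {"tx": -1, "ty": 0, "tz": -7, "rx": 0, "ry": 0, "rz": 0}, {"tx": 0, "ty": 0, "tz": -7, "rx": 0, "ry": 0, "rz": 0}, {"tx": 0, "ty": 0, "tz": 0, "rx": 0, "ry": 0, "rz": 0}])

```text
time: 16.1
tool_pos: [445.3, -22.5, 207.8]
tcp_rot: [3.141, -0.001, 3.089]
contact_force: [-0.3, -0.7, 2.1]
grip_width: 0.2
finger_force: 1.0
```

Request:
carry_out(plan=[{"tx": 0, "ty": 0, "tz": -4, "rx": 0, "ry": 0, "rz": 0}, {"tx": 0, "ty": 0, "tz": -4, "rx": 0, "ry": 0, "rz": 0}, {"tx": 0, "ty": 0, "tz": -4, "rx": 0, "ry": 0, "rz": 0}, {"tx": 0, "ty": 0, "tz": -4, "rx": 0, "ry": 0, "rz": 0}, {"tx": 0, "ty": 0, "tz": -4, "rx": 0, "ry": 0, "rz": 0}, {"tx": 0.5, "ty": 0, "tz": -4, "rx": 0, "ry": 0, "rz": 0}, {"tx": 0.5, "ty": 0, "tz": -4, "rx": 0, "ry": 0, "rz": 0}, {"tx": 0.5, "ty": 0, "tz": -4, "rx": 0, "ry": 0, "rz": 0}, {"tx": 0.5, "ty": 0, "tz": -4, "rx": 0, "ry": 0, "rz": 0}, {"tx": 0, "ty": 0, "tz": -4, "rx": 0, "ry": 0, "rz": 0}, {"tx": 0, "ty": 0, "tz": 0, "rx": 0, "ry": 0, "rz": 0}])

```text
time: 17.2
tool_pos: [446.4, -22.5, 168.2]
tcp_rot: [3.142, -0.003, 3.089]
contact_force: [-6.6, -0.2, 6.5]
grip_width: 0.1
finger_force: 3.8
```

Request:
carry_out(plan=[{"tx": 0, "ty": 0, "tz": -3, "rx": 0, "ry": 0, "rz": 0}, {"tx": 0, "ty": 0, "tz": -3, "rx": 0, "ry": 0, "rz": 0}, {"tx": 0, "ty": 0, "tz": -2, "rx": 0, "ry": 0, "rz": 0}, {"tx": 0, "ty": 0, "tz": 0, "rx": 0, "ry": 0, "rz": 0}, {"tx": 0, "ty": 0, "tz": 0, "rx": 0, "ry": 0, "rz": 0}])

```text
time: 17.7
tool_pos: [447.3, -22.6, 160.8]
tcp_rot: [-3.142, -0.0, 3.089]
contact_force: [-3.3, -0.2, 6.2]
grip_width: 0.6
finger_force: 3.7
```

Request:
carry_out(plan=[{"tx": 0, "ty": 0, "tz": -2, "rx": 0, "ry": 0, "rz": 0}, {"tx": 0, "ty": 0, "tz": -2, "rx": 0, "ry": 0, "rz": 0}, {"tx": 0, "ty": 0, "tz": -1, "rx": 0, "ry": 0, "rz": 0}, {"tx": 0, "ty": 0, "tz": 0, "rx": 0, "ry": 0, "rz": 0}, {"tx": 0, "ty": 0, "tz": 0, "rx": 0, "ry": 0, "rz": 0}])

```text
time: 18.2
tool_pos: [448.0, -22.6, 156.1]
tcp_rot: [-3.142, 0.001, 3.089]
contact_force: [-2.8, -0.1, 7.3]
grip_width: 0.2
finger_force: 3.7
```

Request:
carry_out(plan=[{"tx": 0, "ty": 0, "tz": -2, "rx": 0, "ry": 0, "rz": 0}, {"tx": 0, "ty": 0, "tz": -1, "rx": 0, "ry": 0, "rz": 0}, {"tx": 0, "ty": 0, "tz": -1, "rx": 0, "ry": 0, "rz": 0}, {"tx": 0, "ty": 0, "tz": 0, "rx": 0, "ry": 0, "rz": 0}, {"tx": 0, "ty": 0, "tz": 0, "rx": 0, "ry": 0, "rz": 0}])

```text
time: 18.7
tool_pos: [448.6, -22.7, 152.4]
tcp_rot: [-3.141, 0.003, 3.089]
contact_force: [-1.8, 0.1, 6.6]
grip_width: 0.2
finger_force: 4.0
```

Request:
carry_out(plan=[{"tx": 0, "ty": 0, "tz": -1, "rx": 0, "ry": 0, "rz": 0}, {"tx": 0, "ty": 0, "tz": -1, "rx": 0, "ry": 0, "rz": 0}, {"tx": 0, "ty": 0, "tz": -1, "rx": 0, "ry": 0, "rz": 0}, {"tx": 0, "ty": 0, "tz": 0, "rx": 0, "ry": 0, "rz": 0}, {"tx": 0, "ty": 0, "tz": 0, "rx": 0, "ry": 0, "rz": 0}])

```text
time: 19.2
tool_pos: [449.1, -22.7, 149.7]
tcp_rot: [-3.141, 0.004, 3.089]
contact_force: [0.3, 0.4, 8.9]
grip_width: 0.3
finger_force: 4.4
```

Force is now rising, so the fret is about home. I'll go on in millimetre steps.

Request:
carry_out(plan=[{"tx": 0, "ty": 0, "tz": -1, "rx": 0, "ry": 0, "rz": 0}, {"tx": 0, "ty": 0, "tz": -1, "rx": 0, "ry": 0, "rz": 0}, {"tx": 0, "ty": 0, "tz": -1, "rx": 0, "ry": 0, "rz": 0}, {"tx": 0, "ty": 0, "tz": 0, "rx": 0, "ry": 0, "rz": 0}, {"tx": 0, "ty": 0, "tz": 0, "rx": 0, "ry": 0, "rz": 0}])

```text
time: 19.7
tool_pos: [449.7, -22.8, 147.0]
tcp_rot: [-3.141, 0.006, 3.089]
contact_force: [-0.0, 1.2, 11.3]
grip_width: 0.7
finger_force: 4.8
```

Request:
carry_out(plan=[{"tx": 0, "ty": 0, "tz": -1, "rx": 0, "ry": 0, "rz": 0}, {"tx": 0, "ty": 0, "tz": -1, "rx": 0, "ry": 0, "rz": 0}, {"tx": 0, "ty": 0, "tz": -1, "rx": 0, "ry": 0, "rz": 0}, {"tx": 0, "ty": 0, "tz": -1, "rx": 0, "ry": 0, "rz": 0}, {"tx": 0, "ty": 0, "tz": 0, "rx": 0, "ry": 0, "rz": 0}, {"tx": 0, "ty": 0, "tz": 0, "rx": 0, "ry": 0, "rz": 0}])

```text
time: 20.3
tool_pos: [450.5, -22.8, 143.4]
tcp_rot: [-3.141, 0.008, 3.089]
contact_force: [2.2, 1.8, 11.4]
grip_width: 0.6
finger_force: 5.3
```

Request:
carry_out(plan=[{"tx": 0, "ty": 0, "tz": -1, "rx": 0, "ry": 0, "rz": 0}, {"tx": 0, "ty": 0, "tz": -1, "rx": 0, "ry": 0, "rz": 0}, {"tx": 0, "ty": 0, "tz": 0, "rx": 0, "ry": 0, "rz": 0}, {"tx": 0, "ty": 0, "tz": 0, "rx": 0, "ry": 0, "rz": 0}])

```text
time: 20.7
tool_pos: [450.9, -22.9, 141.7]
tcp_rot: [-3.141, 0.009, 3.089]
contact_force: [2.2, 0.7, 12.6]
grip_width: 0.6
finger_force: 5.6
```

Request:
carry_out(plan=[{"tx": 0, "ty": 0, "tz": 0, "rx": 0, "ry": 0, "rz": 0}, {"tx": 0, "ty": 0, "tz": 0, "rx": 0, "ry": 0, "rz": 0}])

```text
time: 20.9
tool_pos: [450.9, -22.9, 141.7]
tcp_rot: [-3.141, 0.009, 3.089]
contact_force: [2.1, 2.0, 12.8]
grip_width: 0.3
finger_force: 5.6
```

Request:
carry_out(plan=[{"tx": 0, "ty": 0, "tz": 0, "rx": 0, "ry": 0, "rz": 0}])

```text
time: 21.0
tool_pos: [450.9, -22.9, 141.7]
tcp_rot: [-3.141, 0.009, 3.089]
contact_force: [3.2, 1.5, 13.0]
grip_width: 0.4
finger_force: 5.6
```

Request:
carry_out(plan=[{"tx": 0.5, "ty": 0, "tz": -1, "rx": 0, "ry": 0, "rz": 0}, {"tx": 0.5, "ty": 0, "tz": -1, "rx": 0, "ry": 0, "rz": 0}, {"tx": 0.5, "ty": 0, "tz": -1, "rx": 0, "ry": 0, "rz": 0}, {"tx": 0.5, "ty": 0, "tz": -1, "rx": 0, "ry": 0, "rz": 0}, {"tx": 0, "ty": 0, "tz": 0, "rx": 0, "ry": 0, "rz": 0}, {"tx": 0, "ty": 0, "tz": 0, "rx": 0, "ry": 0, "rz": 0}])

```text
time: 21.6
tool_pos: [452.3, -22.9, 137.5]
tcp_rot: [-3.141, 0.007, 3.089]
contact_force: [1.2, 0.8, 13.8]
grip_width: 0.7
finger_force: 6.4
```

Request:
carry_out(plan=[{"tx": 0, "ty": 0, "tz": 0, "rx": 0, "ry": 0, "rz": 0}])

```text
time: 21.7
tool_pos: [452.3, -22.9, 137.5]
tcp_rot: [-3.141, 0.007, 3.089]
contact_force: [-0.2, 1.3, 14.5]
grip_width: 0.5
finger_force: 6.4
```

Force is about 14 N. I'll use the last picture to check the lever and the finger contact while holding.

```bash
python3 - <<'E'
import cv2,numpy as np
from plant import bot
a=bot.capture('side')[160:265,195:305,::-1]; b=bot.capture('scene')[110:215,200:310,::-1]
f=[]
for _ in range(8): bot.capture('wrist'); o=bot.get_obs(); f.append(o['contact_force'])
print(np.mean(f,0),np.std(f,0),o['moment'],o['time'],o['tool_pos'])
r=lambda i:cv2.resize(i,(400,382),interpolation=cv2.INTER_CUBIC)
cv2.imwrite('pics/last.png',np.hstack([r(a),r(b)]))
E
```

```text
[ 0.76349039  0.50950527 13.3884505 ] [0.53527936 0.47603829 0.58537932] [ 0.11855654 -0.20849397 -0.02121589] 22.2 [452.26192547 -22.89209969 137.54949143]
```

View pics/last.png

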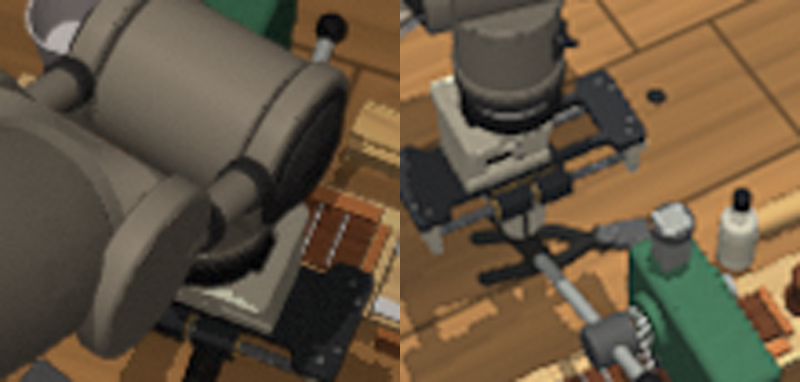

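The lever is down with the closed fingertips on the grip. The mean push is 13.4 N and steady, inside the band, so I'll hold it.

Request:
carry_out(plan=[{"tx": 0, "ty": 0, "tz": -0.5, "rx": 0, "ry": 0, "rz": 0}, {"tx": 0, "ty": 0, "tz": 0, "rx": 0, "ry": 0, "rz": 0}, {"tx": 0, "ty": 0, "tz": 0, "rx": 0, "ry": 0, "rz": 0}, {"tx": 0, "ty": 0, "tz": 0, "rx": 0, "ry": 0, "rz": 0}, {"tx": 0, "ty": 0, "tz": 0, "rx": 0, "ry": 0, "rz": 0}, {"tx": 0, "ty": 0, "tz": 0, "rx": 0, "ry": 0, "rz": 0}, {"tx": 0, "ty": 0, "tz": 0, "rx": 0, "ry": 0, "rz": 0}, {"tx": 0, "ty": 0, "tz": 0, "rx": 0, "ry": 0, "rz": 0}, {"tx": 0, "ty": 0, "tz": 0, "rx": 0, "ry": 0, "rz": 0}, {"tx": 0, "ty": 0, "tz": 0, "rx": 0, "ry": 0, "rz": 0}, {"tx": 0, "ty": 0, "tz": 0, "rx": 0, "ry": 0, "rz": 0}, {"tx": 0, "ty": 0, "tz": 0, "rx": 0, "ry": 0, "rz": 0}])

```text
time: 23.4
tool_pos: [452.4, -22.9, 137.1]
tcp_rot: [-3.141, 0.008, 3.089]
contact_force: [-0.0, 0.4, 14.0]
grip_width: 0.4
finger_force: 6.5
```

Request:
carry_out(plan=[{"tx": 0, "ty": 0, "tz": 0, "rx": 0, "ry": 0, "rz": 0}, {"tx": 0, "ty": 0, "tz": 0, "rx": 0, "ry": 0, "rz": 0}, {"tx": 0, "ty": 0, "tz": 0, "rx": 0, "ry": 0, "rz": 0}, {"tx": 0, "ty": 0, "tz": 0, "rx": 0, "ry": 0, "rz": 0}, {"tx": 0, "ty": 0, "tz": 0, "rx": 0, "ry": 0, "rz": 0}, {"tx": 0, "ty": 0, "tz": 0, "rx": 0, "ry": 0, "rz": 0}, {"tx": 0, "ty": 0, "tz": 0, "rx": 0, "ry": 0, "rz": 0}, {"tx": 0, "ty": 0, "tz": 0, "rx": 0, "ry": 0, "rz": 0}, {"tx": 0, "ty": 0, "tz": 0, "rx": 0, "ry": 0, "rz": 0}, {"tx": 0, "ty": 0, "tz": 0, "rx": 0, "ry": 0, "rz": 0}, {"tx": 0, "ty": 0, "tz": 0, "rx": 0, "ry": 0, "rz": 0}, {"tx": 0, "ty": 0, "tz": 0, "rx": 0, "ry": 0, "rz": 0}])

```text
time: 24.6
tool_pos: [452.4, -22.9, 137.1]
tcp_rot: [-3.141, 0.007, 3.089]
contact_force: [1.2, 1.2, 13.4]
grip_width: 0.4
finger_force: 6.5
```

Request:
carry_out(plan=[{"tx": 0, "ty": 0, "tz": 0, "rx": 0, "ry": 0, "rz": 0}, {"tx": 0, "ty": 0, "tz": 0, "rx": 0, "ry": 0, "rz": 0}, {"tx": 0, "ty": 0, "tz": 0, "rx": 0, "ry": 0, "rz": 0}, {"tx": 0, "ty": 0, "tz": 0, "rx": 0, "ry": 0, "rz": 0}, {"tx": 0, "ty": 0, "tz": 0, "rx": 0, "ry": 0, "rz": 0}, {"tx": 0, "ty": 0, "tz": 0, "rx": 0, "ry": 0, "rz": 0}, {"tx": 0, "ty": 0, "tz": 0, "rx": 0, "ry": 0, "rz": 0}, {"tx": 0, "ty": 0, "tz": 0, "rx": 0, "ry": 0, "rz": 0}, {"tx": 0, "ty": 0, "tz": 0, "rx": 0, "ry": 0, "rz": 0}, {"tx": 0, "ty": 0, "tz": 0, "rx": 0, "ry": 0, "rz": 0}])

```text
time: 25.6
tool_pos: [452.4, -22.9, 137.1]
tcp_rot: [-3.141, 0.008, 3.089]
contact_force: [0.5, 0.9, 13.6]
grip_width: 0.6
finger_force: 6.5
```

```bash
python3 -c "
from plant import bot
print(bot.close_job())"
```

```text
the job is handed in; nothing more can be done
None
```

I lined the proud fret up under the caul to within about 0.5 mm, pressed it down, held the lever at about 13.5 N for over 3 s, and handed the job in still holding it; no verdict came back, and the lever's height suggested up to about 20–30 N, which would be at or over the limit, though I trusted the force reading.

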